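Find the full glaze tin and start it on the shaker

TASK

Only one of these identical closed glaze tins is full: lift each to feel which. Stand the full tin upright on the shaker's deck, crank the clamp jaw firmly onto it, and only then push the red start slide all the way to its end and let it snap back home. Stand all the empty tins upright in the blue tote and leave everything else about where it is.

Things in the scene. Friction and masses are not known exactly. Their poses are not given: they have to be found in the camera images.
- tin_a: closed square tin, white with a yellow band, grey round lid 50 mm across; 64 x 64 mm, 84 mm high (79 to the shoulder). Origin at the centre of its underside, z up the tin, x and y square to its sides. May be absent. All look alike; the full one weighs about 0.65 kg, an empty one 0.2 kg, each within a fifth. Starts upright on the bench
- tin_b: closed square tin, white with a yellow band, grey round lid 50 mm across; 64 x 64 mm, 84 mm high (79 to the shoulder). Origin at the centre of its underside, z up the tin, x and y square to its sides. May be absent. All look alike; the full one weighs about 0.65 kg, an empty one 0.2 kg, each within a fifth. Starts upright on the bench
- tin_c: closed square tin, white with a yellow band, grey round lid 50 mm across; 64 x 64 mm, 84 mm high (79 to the shoulder). Origin at the centre of its underside, z up the tin, x and y square to its sides. May be absent. All look alike; the full one weighs about 0.65 kg, an empty one 0.2 kg, each within a fifth. Starts upright on the bench
- tin_d: closed square tin, white with a yellow band, grey round lid 50 mm across; 64 x 64 mm, 84 mm high (79 to the shoulder). Origin at the centre of its underside, z up the tin, x and y square to its sides. May be absent. All look alike; the full one weighs about 0.65 kg, an empty one 0.2 kg, each within a fifth. Starts upright on the bench
- tin_e: closed square tin, white with a yellow band, grey round lid 50 mm across; 64 x 64 mm, 84 mm high (79 to the shoulder). Origin at the centre of its underside, z up the tin, x and y square to its sides. May be absent. All look alike; the full one weighs about 0.65 kg, an empty one 0.2 kg, each within a fifth. Starts upright on the bench
- tin_f: closed square tin, white with a yellow band, grey round lid 50 mm across; 64 x 64 mm, 84 mm high (79 to the shoulder). Origin at the centre of its underside, z up the tin, x and y square to its sides. May be absent. All look alike; the full one weighs about 0.65 kg, an empty one 0.2 kg, each within a fifth. Starts upright on the bench
- shaker: tin shaker fixed to the bench: green housing, aluminium deck (top at z = 65 mm), vise-like clamp. Origin on the bench under the tin's place, z up, y towards the crank. Fixed jaw on the -y side: rubber face at y = -32 mm, 60 mm tall above the deck. Screw bracket at y = 87 to 105 mm, 58 mm tall above the deck. Grey control pod at y = -140 to -70 mm, its top at z = 65 mm
- deck (a point): middle of the tin's place, on top of the shaker's deck: where the centre of a tin's underside lies when it is clamped square; the jaw slides a tin there that stands a little off in y. The tin goes in from above, between the jaws and between two 10 mm guide rods along y, their centres 52 mm to either side (shaker's x) and 12 mm above the deck
- clamp_jaw: sliding steel jaw of the clamp, 90 mm wide, 60 mm tall above the deck, 20 mm thick, with a rubber face. Origin on the deck in the plane of that face; axes as the shaker's. It moves only along the shaker's y, driven by the crank: its face is at y = 58 mm when fully open and moves towards -y as it closes
- jaw_face (a point): centre of the sliding jaw's rubber face, 34 mm above the deck. The jaw gives 2 to 3 mm against a rubber block behind it when it presses on a tin
- crank (a joint): crank angle, rad: 0 = fully open (90 mm between jaw faces, knob at the top); grows as it closes, 8 mm of travel a turn, to a stop at 22.8 (61 mm). To close, the knob goes from its top towards the shaker's -x, then down (clockwise seen from the crank's end). Starts at 0 to 6. About 3.5 N turns it; a little more once the jaw presses on the tin. It stays where left. Cranked to the stop, the tin is firmly held
- crank_grip (a point): where to hold the crank's black knob, on its axis: a cylinder 20 mm thick, 74 mm long along the shaker's y, free to spin, to be held across x from above; 44 mm of it lies towards the crank arm, 30 mm outward. This point circles at 45 mm radius in the shaker's x-z plane about an axis 105 mm above the bench, at the shaker's x = 0, y = 172 mm
- start_slide (a joint): travel of the spring-return start slide, m: 0 = home, 0.040 = its end, towards the shaker's +x. The spring gives about 2 N at home and 7 N at the end; let go, it snaps back home
- slide_top (a point): centre of the top of the start slide's red grip, a block 24 mm along the shaker's x and 30 mm along y, its top 24 mm above the control pod; at home it is at the shaker's x = -20, y = -110 mm
- tote: blue open plastic tote for empties, fixed, 105 (x) x 335 (y) mm outside, walls 4 mm thick and 40 mm high, floor 4 mm thick; origin at the centre of its underside. It takes a row of four tins along its y
- jar_1: bystander: small amber sample jar, 29 mm across, 38 mm high, among the tins; origin at the centre of its underside
- jar_2: bystander: small blue sample jar, 29 mm across, 38 mm high, among the tins; origin at the centre of its underside
- bowl_1: bystander: brown clay bowl, 90 mm across, 40 mm high
- bowl_2: bystander: brown clay bowl, 90 mm across, 40 mm high
- tumbler: bystander: white tumbler, 76 mm across, 85 mm high
- brush: bystander: glaze brush, 190 mm long, lying on the bench
Mind the look-alikes: they are no part of the job. What is shaped like the tin_f but black is not meant.

How it is judged:
On the way, in this order (a step that is already met when the one before it is completed fails the run):
1. the full tin stands on the shaker's deck, clamped between the jaws (x of tin_b in the frame of shaker between -0.022 and 0.022 m and y of tin_b in the frame of shaker between -0.012 and 0.012 m and z of each of tin_b, tin_d in the frame of shaker below 0.075 m and angle between each of tin_b, tin_d's own z axis and vertical below 0.1 rad and contact force between clamp_jaw and tin_b above 10 N and x of tin_d in the frame of shaker between -0.022 and 0.022 m and y of tin_d in the frame of shaker between -0.012 and 0.012 m and contact force between clamp_jaw and tin_d above 10 N), for 0.3 s.
2. with the tin clamped, the start slide is pushed to its end (all of step 1 and value of joint start_slide above 0.036 m), for 0.02 s.
3. the start slide has snapped back home (value of joint start_slide below 0.004 m), for 0.2 s.
At the end, for the whole second after the job is handed in: the full tin stands on the deck (within 22 mm of the place's middle along the jaws, 12 mm across, tilted under 0.1 rad) with the sliding jaw pressing on it with more than 10 N; the start slide is home within 4 mm; every empty tin stands upright (0.12 rad) on the tote's floor, at rest (all of step 1 and value of joint start_slide below 0.004 m and x of tin_a in the frame of tote between -0.03 and 0.03 m and y of tin_a in the frame of tote between -0.145 and 0.145 m and z of each of tin_a, tin_c, tin_e, tin_f in the frame of tote below 0.012 m and angle between each of tin_a, tin_c, tin_e, tin_f's own z axis and vertical below 0.12 rad and linear speed of each of tin_a, tin_c, tin_e, tin_f below 0.03 m/s and x of tin_c in the frame of tote between -0.03 and 0.03 m and y of tin_c in the frame of tote between -0.145 and 0.145 m and x of tin_e in the frame of tote between -0.03 and 0.03 m and y of tin_e in the frame of tote between -0.145 and 0.145 m and x of tin_f in the frame of tote between -0.03 and 0.03 m and y of tin_f in the frame of tote between -0.145 and 0.145 m); the robot touches nothing.
It fails at once if the start slide is pushed while the full tin is not clamped (value of joint start_slide above 0.02 m and contact force between clamp_jaw and tin_b below 3 N and contact force between clamp_jaw and tin_d below 3 N).
It fails at once if a bystander is pushed away (over 90 mm) (distance of any of jar_1, jar_2, bowl_1, bowl_2, tumbler, brush from where it was at the start of the episode above 0.09 m).
It fails at once if a standing bystander is tipped over (angle between any of jar_1, jar_2, bowl_1, bowl_2, tumbler's own z axis and vertical above 0.9 rad).
Of tin_b, tin_d only 1 to 1 are there at a start; the rules pass over those that are not, and their reading is None.
Of tin_a, tin_c, tin_e, tin_f only 2 to 4 are there at a start; the rules pass over those that are not, and their reading is None.
At some moment in a run one of tin_a, tin_b, tin_c, tin_d, tin_e, tin_f may be knocked a few centimetres aside while the robot is not near it.
It also fails if it takes over 208 s, if anything falls off the work surface, if the arm or the gripper's body presses on something with over 40 N, if the wrist force passes 120 N, or if a joint passes its speed limit or range.

ROBOT

A 6-joint arm with a two-finger parallel gripper is mounted at the origin on the work surface. World frame = base frame: x ahead of the robot, y to its left, z up, the work surface at z = 0. Lengths are in m, angles in rad, forces in N, time in s.
With the tool pointing down it reaches from about 0.425 to 0.95 m from the base axis. Payload 3.5 kg.
Tool frame: the origin (TCP) lies at the very end of the fingers, on their centre line; the grasp point (between the pads) lies ctrl.grip_point_offset behind it (ctrl.grip_point_offset is the distance from the TCP to the grasp point, in m); z points along the fingers, y is the direction in which the jaws open and shut (so a half turn about z gives the same grasp; the last joint's range is limited). The gripper opens to 85 mm and grips with 20 to 120 N. Pads are 22 mm wide; open, the fingers measure 114 mm over their backs; the gripper's body (76 mm by 85 mm) begins 54 mm behind the grasp point. The pads swing forward as they close: fully open they stand 13 mm farther back than shut.
Start: joints at [0.954, 0.286, 1.577, -0, 1.279, -0.15], TCP at [0.304, 0.603, 0.231] pointing down, gripper open.
Joint ranges: [-2.77, 2.77], [-0.9, 2.22], [0.21, 2.48], [-1.53, 4.67], [0.24, 2.81], [-2.84, 2.84]. Speed limits (rad/s): [2.79, 2.79, 3.14, 3.14, 3.14, 3.14].

INTERFACE

Orientations are given as a unit quaternion [x, y, z, w].
In Python, from plant import ctrl gives the robot as it stands.
- The arm moves only by the tool servo_tool, never from a script. Its argument "increments" is a list of rows, each a list of 5 numbers: the opening, from 0 (shut) to 1 (fully open), then the shift along the world's x, y, z in units of 40 mm (1.0 is 40 mm), then the turn about the world's z in units of 5 degrees (1.0 is 5 degrees). A call has exactly 10 rows; each row is the pose to reach, as a shift and turn from the pose measured when the call began; what a row does not reach only later rows make up. A row lasts 1/12 s, in which the tool goes at most 41.7 mm and 7.16 degrees, less where a joint would pass 70% of its speed; a pose out of reach is approached as far as the arm can. A call with a gripper value outside its range is refused whole. The fingers move at their own pace and stop on an object; "grip_force" is the grip in N (left out, the last holds). Time passes only in rows, so rows that repeat a pose let the fingers close, or fill a call up. It gives the time, the measured TCP pose, the force and the opening at its end, in the units of the state.
- ctrl.get_state(): the state, without advancing time (a new reading comes with each control period).
- ctrl.read_camera(name): name is "scene" or "top"; returns a dict with "frame" (480x640x3 uint8, red, green, blue), "K" (3x3 intrinsics, pixels), "extrinsics" (4x4, takes a point from camera to world coordinates). Camera axes: x right, y down, z forward; pixel columns grow to the right and rows downward; lengths in m; the calibration is good to about 2 mm. A picture is of the moment at which its call begins. There is no depth.
- ctrl.sign_off(): hands the job in, once; it reports no verdict.
Trained networks look in a picture, given as the dict that the camera call returned (one of the last four; its "shot" number tells which), for a name from the list of things; names that differ only in an ending like _2 or _b are one class to them, and where a whole thing is asked for, a point or a joint stands for the part that bears it (a point fixed in the world has none). Each returns a list of dicts, best first, with "conf" (0 to 1); they miss things now and then, are a little off and sometimes report something else, mostly with a low value. They report only what shows in the picture. A call takes as long as a camera call. They do not tell look-alikes from the thing itself.
- ctrl.masks_of(picture, query): "region" (480x640 bool, what is visible of it) and "extent" ([left, top, right, bottom] in pixels, round what is visible of it).
- ctrl.landmark_of(picture, query): "centre" ([row, column] in pixels: a listed point, or the origin of a listed thing).
The state is a dict: "time": time; "qpos": joint angles; "dq": joint speeds; "joint_efforts": joint torques, N m; "eef_pos": TCP position; "tcp_rot": TCP orientation; "contact_force": force on the tool from outside, world axes, zero at the start; "wrist_torque": the same for the moment, N m; "opening": opening from 0.0 (shut) to 1.0 (fully open).
Only numpy, scipy, OpenCV 4.12 (cv2) and the standard library are available. Lean on these libraries where they do the work, as an engineer would, in place of code of your own. Each camera call takes 0.05 s, during which the arm holds its last target. There are 200 camera calls.

## Working session

There is one attempt and no reset: what is moved stays moved. The work goes in short steps, Python scripts to look and compute and a tool call to move; the robot and the scene stay as the last step left them, time stands still between calls to the robot, and variables do not carry over. Pictures are saved under pics/ and viewed, about 12 in all and at most 16, crops included, and the job is handed in when it is done.

Besides the shell and the picture viewer there is one more tool, called after ">>>" as a command line: name --pt "numbers of a row" for each row, then --argument value for the rest. servo_tool: Moves the arm, as the interface text tells. Its arguments: {"type":"object","properties":{"increments":{"type":"array"},"grip_force":{"type":"number"}},"required":["increments"]}

```bash
mkdir -p pics; ls
cat > h.py <<'E'
import numpy as np, cv2
from plant import ctrl
def pix2plane(p, row, col, z):
    K=np.array(p["K"]);E=np.array(p["extrinsics"])
    d=E[:3,:3]@np.linalg.solve(K,[col,row,1.0]); o=E[:3,3]
    return o+d*(z-o[2])/d[2]
def proj(p,X):
    K=np.array(p["K"]);E=np.linalg.inv(np.array(p["extrinsics"]))
    c=K@(E[:3,:3]@np.array(X,float)+E[:3,3]); return c[:2]/c[2]  # col,row
def save(p,name,crop=None,scale=1):
    f=p["frame"]
    if crop: f=f[crop[1]:crop[3],crop[0]:crop[2]]
    f=cv2.resize(f,None,fx=scale,fy=scale,interpolation=cv2.INTER_CUBIC)
    cv2.imwrite("pics/"+name,f[:,:,::-1])
E
python3 - <<'E'
from h import *
s=ctrl.get_state(); print({k:np.round(v,3) for k,v in s.items()}, ctrl.grip_point_offset)
for n in ["top","scene"]:
    p=ctrl.read_camera(n); save(p,n+"0.png",None,1.25)
    print(n,np.round(p["extrinsics"],3).tolist(),np.round(p["K"],1).tolist())
    zs=dict(tin_a=0,tote=0,jar_1=0,bowl_1=0,tumbler=0,brush=0,shaker=0,deck=.065,clamp_jaw=.065,jaw_face=.099,crank_grip=.12,slide_top=.089)
    for q,z in zs.items():
        for d in ctrl.landmark_of(p,q):
            if d["conf"]>.2: print(q,round(d["conf"],2),np.round(d["centre"]),np.round(pix2plane(p,*d["centre"],z),3))
E
```

```text
pics
{'time': np.float64(0.0), 'qpos': array([ 0.954,  0.287,  1.578, -0.   ,  1.279, -0.15 ]), 'dq': array([ 0.002, -0.   ,  0.001,  0.001,  0.002,  0.002]), 'joint_efforts': array([ 1.0000e-03, -4.0598e+01, -2.9263e+01, -0.0000e+00,  6.0000e-03,
        0.0000e+00]), 'eef_pos': array([0.303, 0.602, 0.23 ]), 'tcp_rot': array([ 0.231,  0.973, -0.001, -0.   ]), 'contact_force': array([ 0.841,  0.299, -0.213]), 'wrist_torque': array([-0.016,  0.011, -0.053]), 'opening': np.float64(1.0)} 0.0187
top [[0.004, -0.98, 0.199, 0.348], [-1.0, -0.004, -0.003, -0.118], [0.003, -0.199, -0.98, 1.364], [0.0, 0.0, 0.0, 1.0]] [[589.8, 0.0, 311.9], [0.0, 589.8, 244.6], [0.0, 0.0, 1.0]]
tin_a 0.71 [327. 377.] [ 0.433 -0.272  0.   ]
tin_a 0.68 [261. 375.] [ 0.586 -0.269  0.   ]
tin_a 0.64 [268. 432.] [ 0.569 -0.402  0.   ]
tin_a 0.56 [274. 319.] [ 0.554 -0.138  0.   ]
tote 0.86 [325. 162.] [0.435 0.221 0.   ]
jar_1 0.49 [292. 355.] [ 0.513 -0.222  0.   ]
jar_1 0.42 [290. 407.] [ 0.517 -0.343  0.   ]
bowl_1 0.76 [215. 384.] [ 0.698 -0.294  0.   ]
bowl_1 0.74 [217. 331.] [ 0.693 -0.166  0.   ]
tumbler 0.7
[... 990 characters left out ...]

jar_1 0.51 [256. 268.] [ 0.498 -0.216  0.   ]
jar_1 0.45 [265. 216.] [ 0.505 -0.34   0.   ]
bowl_1 0.69 [313. 309.] [ 0.695 -0.161  0.   ]
bowl_1 0.66 [324. 245.] [ 0.693 -0.294  0.   ]
tumbler 0.77 [337. 380.] [ 0.788 -0.039  0.   ]
brush 0.61 [274. 126.] [ 0.488 -0.54   0.   ]
shaker 0.83 [273. 412.] [0.632 0.097 0.   ]
deck 0.66 [250. 419.] [0.628 0.104 0.065]
deck 0.32 [339. 379.] [ 0.837 -0.064  0.065]
clamp_jaw 0.71 [250. 440.] [0.636 0.151 0.065]
jaw_face 0.79 [236. 444.] [0.629 0.157 0.099]
crank_grip 0.93 [239. 502.] [0.691 0.255 0.12 ]
crank_grip 0.7 [273. 416.] [0.745 0.037 0.12 ]
crank_grip 0.62 [256. 268.] [ 0.634 -0.229  0.12 ]
slide_top 0.53 [245. 368.] [ 0.612 -0.011  0.089]
```

View pics/top0.png

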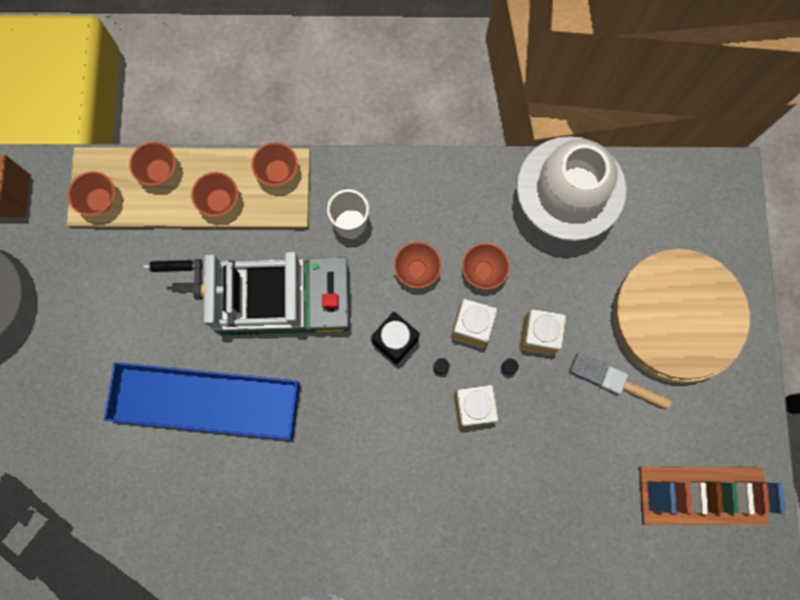

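View pics/scene0.png

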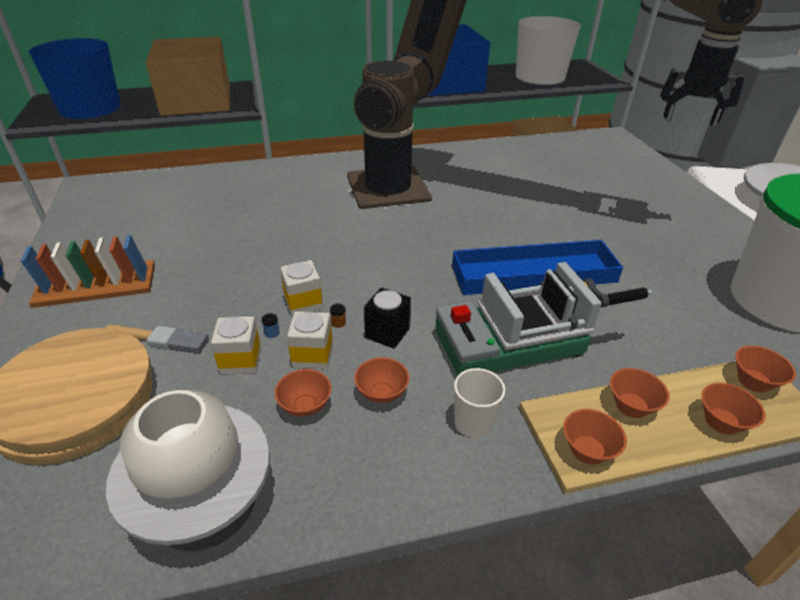

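Top image: three white tins at (477,405), (474,322), (544,330) in view pixels. The black look-alike at (395,338) isn't meant. The shaker is at about (270,295), the knob at (172,266) and the tote at (203,402). Next I measure orientations.

```bash
cat >> h.py <<'E'
def tins(p):
    out=[]
    for d in ctrl.masks_of(p,"tin_a"):
        if d["conf"]<.25: continue
        f=cv2.cvtColor(p["frame"],cv2.COLOR_RGB2HSV).astype(int)
        m=cv2.dilate(d["region"].astype(np.uint8),np.ones((3,3)))>0
        w=(m&(f[:,:,1]<60)&(f[:,:,2]>130)).astype(np.uint8)
        w=cv2.morphologyEx(w,cv2.MORPH_OPEN,np.ones((3,3)))
        c,_=cv2.findContours(w,cv2.RETR_EXTERNAL,cv2.CHAIN_APPROX_NONE)
        if not c: continue
        c=max(c,key=cv2.contourArea)
        W=np.array([pix2plane(p,r,q,.079)[:2] for q,r in c[:,0,:]],np.float32)*1000
        (cx,cy),(a,b),ang=cv2.minAreaRect(W)
        out.append((round(d["conf"],2),round(cx),round(cy),round(a),round(b),round((ang+45)%90-45,1)))
    return out
def rect(p,q,z):
    r=[]
    for d in ctrl.masks_of(p,q)[:2]:
        c,_=cv2.findContours(d["region"].astype(np.uint8),cv2.RETR_EXTERNAL,cv2.CHAIN_APPROX_NONE)
        c=max(c,key=cv2.contourArea)
        W=np.array([pix2plane(p,y,x,z)[:2] for x,y in c[:,0,:]],np.float32)*1000
        r.append((round(d["conf"],2),np.round(cv2.minAreaRect(W)[0]),np.round(cv2.minAreaRect(W)[1]),round(cv2.minAreaRect(W)[2],1)))
    return r
E
python3 - <<'E'
from h import *
p=ctrl.read_camera("top")
print("tins (conf,x,y,w,h,yaw):",*tins(p),sep="\n")
for q,z in [("tote",.04),("shaker",.065),("clamp_jaw",.125),("crank",.12),("start_slide",.089)]: print(q,rect(p,q,z))
save(p,"shk.png",(105,190,295,280),4.2)
save(p,"tins.png",(290,225,480,355),4)
E
```

```text
tins (conf,x,y,w,h,yaw):
(0.92, 557, -130, 47, 49, 0.2)
(0.89, 570, -398, 67, 66, -9.5)
(0.8, 435, -273, 66, 65, 7.8)
(0.61, 585, -274, 67, 66, -15.3)
tote [(0.76, array([443., 215.]), array([342., 111.]), 84.6), (0.42, array([ 585., -274.]), array([70., 80.]), 74.0)]
shaker [(0.85, array([633., 136.]), array([148., 363.]), 1.9)]
clamp_jaw [(0.8, array([626., 150.]), array([93., 22.]), 2.7)]
crank [(0.74, array([648., 256.]), array([ 69., 102.]), 0.2)]
start_slide [(0.7, array([615., -14.]), array([25., 29.]), 0.2)]
```

View pics/shk.png

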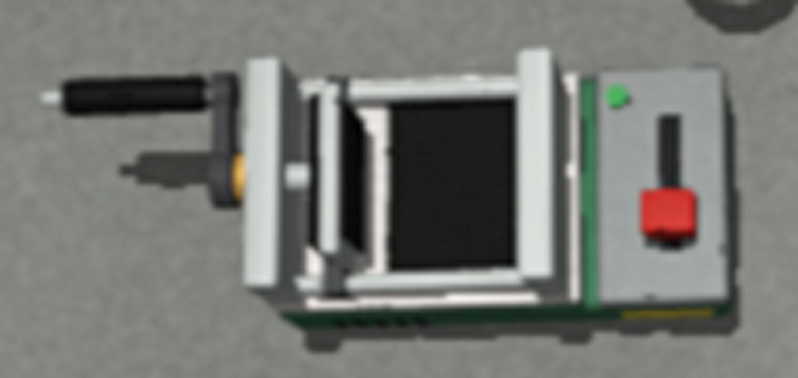

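View pics/tins.png

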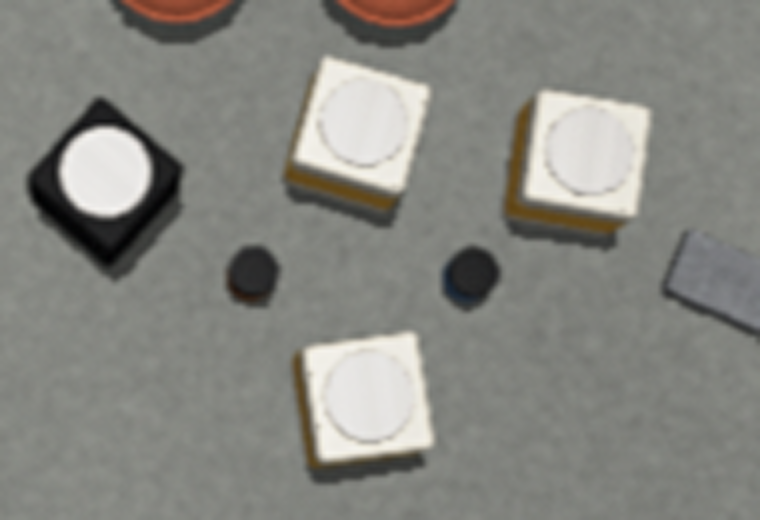

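White tins: P (370,395), Q (365,120), R (588,150) in the crop. They match the description (white top, yellow band). The one at (105,170) is black and excluded. The knob is on the +x side of the crank.

Run:
```python
from h import *
p=ctrl.read_camera("top")
P=lambda u,v,z:np.round(pix2plane(p,190+v/4.2,105+u/4.2,z)*1000)[:2]
for n,u,v,z in [("bracket out far",247,58,.123),("bracket out near",245,285,.123),("fixjaw far right",550,48,.125),("fixjaw near right",550,275,.125),("fix face far",518,50,.125),("fix face near",520,276,.125),("slide top",668,212,.089),("pod far right",722,68,.065),("pod near right",728,302,.065),("pod far left",596,75,.065),("pod near left",600,304,.065),("jaw top far R",341,84,.125),("jaw top near R",337,250,.125),("knob arm end",207,92,.115),("knob outer end",62,97,.115)]: print(n,P(u,v,z))
```

```text
bracket out far [689. 202.]
bracket out near [570. 196.]
fixjaw far right [694.  45.]
fixjaw near right [575.  41.]
fix face far [693.  61.]
fix face near [574.  56.]
slide top [616. -15.]
pod far right [700. -41.]
pod near right [572. -46.]
pod far left [696.  27.]
pod near left [570.  22.]
jaw top far R [675. 152.]
jaw top near R [587. 150.]
knob arm end [673. 223.]
knob outer end [670. 299.]
```

>>> servo_tool --pt "1 0.31 -0.95 0 -0.75" --pt "1 0.62 -1.9 0 -1.5" --pt "1 0.93 -2.85 0 -2.25" --pt "1 1.24 -3.8 0 -3" --pt "1 1.55 -4.75 0 -3.75" --pt "1 1.86 -5.7 0 -4.5" --pt "1 2.17 -6.65 0 -5.25" --pt "1 2.48 -7.6 0 -6" --pt "1 2.79 -8.55 0 -6.75" --pt "1 3.1 -9.5 0 -7.5" --grip_force 50

```text
time: 2.53
eef_pos: [0.4279, 0.221, 0.2317]
tcp_rot: [0.533, 0.846, 0.0, 0.0]
contact_force: [0.7, 0.2, 0.3]
opening: 1.003
```

>>> servo_tool --pt "1 0.3 -0.97 0 -0.85" --pt "1 0.6 -1.94 0 -1.7" --pt "1 0.9 -2.9 0 -2.55" --pt "1 1.2 -3.9 0 -3.4" --pt "1 1.5 -4.85 0 -4.25" --pt "1 1.8 -5.8 -0.2 -5.1" --pt "1 2.1 -6.8 -0.4 -5.95" --pt "1 2.4 -7.75 -0.7 -6.8" --pt "1 2.75 -8.7 -1 -7.5" --pt "1 3.1 -9.6 -1.3 -8.2"

```text
time: 3.37
eef_pos: [0.5523, -0.1651, 0.1797]
tcp_rot: [0.797, 0.604, 0.001, 0.001]
contact_force: [1.0, 0.9, -0.4]
opening: 0.996
```

Run:
```python
from h import *
s=ctrl.get_state(); print(s["time"],s["eef_pos"],s["tcp_rot"])
p=ctrl.read_camera("top"); print(*tins(p),sep="\n")
```

```text
3.3667 [ 0.55226009 -0.16508264  0.17969651] [7.96642922e-01 6.04449200e-01 5.45861160e-04 9.59977000e-04]
(0.8, 570, -396, 68, 69, -9.5)
(0.8, 435, -273, 66, 66, 7.2)
(0.75, 583, -276, 58, 63, -17.3)
```

>>> servo_tool --pt "1 0.2 -0.7 0 0" --pt "1 0.4 -1.4 0 0" --pt "1 0.6 -2.1 0 0.1" --pt "1 0.8 -2.72 0 0.1" --pt "1 0.82 -2.72 -0.6 0.1" --pt "1 0.82 -2.72 -1.3 0.1" --pt "1 0.82 -2.72 -2.1 0.1" --pt "1 0.82 -2.72 -2.9 0.1" --pt "1 0.82 -2.72 -3.4 0.1" --pt "1 0.82 -2.72 -3.44 0.1"

```text
time: 4.3
eef_pos: [0.5813, -0.2735, 0.0339]
tcp_rot: [0.795, 0.607, -0.003, -0.005]
contact_force: [-0.3, 0.2, -0.9]
opening: 1.0
```

>>> servo_tool --pt "0 0 0 0 0" --pt "0 0 0 0 0" --pt "0 0 0 0 0" --pt "0 0 0 0 0" --pt "0 0 0 0 0" --pt "0 0 0 0 0" --pt "0 0 0 0.5 0" --pt "0 0 0 1 0" --pt "0 0 0 1 0" --pt "0 0 0 1 0"

```text
time: 5.13
eef_pos: [0.5823, -0.2742, 0.0754]
tcp_rot: [0.795, 0.607, -0.002, -0.004]
contact_force: [-0.3, -0.0, -2.9]
opening: 0.747
```

>>> servo_tool --pt "0 0 0 0.6 0" --pt "0 0 0 1.3 0" --pt "0 0 0 2 0" --pt "0 0 0 2.6 0" --pt "0 0 0 3 0" --pt "0 0 0 3 0" --pt "0 0 0 3 0" --pt "0 0 0 3 0" --pt "0 0 0 3 0" --pt "0 0 0 3 0"

```text
time: 5.97
eef_pos: [0.5813, -0.2735, 0.1927]
tcp_rot: [0.795, 0.607, -0.003, -0.006]
contact_force: [-0.1, 0.6, -2.3]
opening: 0.742
```

Empty (2.3 N), so on to the tote.

>>> servo_tool --pt "0 -0.22 0.95 0 0.2" --pt "0 -0.44 1.9 0 0.4" --pt "0 -0.67 2.85 0 0.6" --pt "0 -0.9 3.8 0 0.8" --pt "0 -1.1 4.75 0 1" --pt "0 -1.33 5.7 0 1.2" --pt "0 -1.55 6.65 0 1.4" --pt "0 -1.78 7.6 0 1.6" --pt "0 -2 8.55 0 1.8" --pt "0 -2.22 9.5 0 2"

```text
time: 6.8
eef_pos: [0.4912, 0.1081, 0.1918]
tcp_rot: [0.739, 0.674, -0.004, -0.006]
contact_force: [1.0, 0.1, -2.8]
opening: 0.745
```

>>> servo_tool --pt "0 -0.22 0.95 0 0" --pt "0 -0.44 1.9 0 0" --pt "0 -0.66 2.85 0 0" --pt "0 -0.88 3.8 0 0" --pt "0 -1.1 4.7 0 0" --pt "0 -1.1 4.75 0 0" --pt "0 -1.1 4.75 -0.6 0" --pt "0 -1.1 4.75 -1.2 0" --pt "0 -1.1 4.75 -1.8 0" --pt "0 -1.1 4.75 -1.8 0"

```text
time: 7.63
eef_pos: [0.443, 0.2963, 0.1134]
tcp_rot: [0.738, 0.674, -0.009, -0.008]
contact_force: [-1.5, -0.6, -3.7]
opening: 0.747
```

Run:
```python
from h import *
s=ctrl.get_state(); x,y=s["tcp_rot"][:2]; print(s["time"],s["eef_pos"],s["contact_force"],2*np.degrees(np.arctan2(y,x))-90)
p=ctrl.read_camera("top"); print(*tins(p),sep="\n"); save(p,"tote1.png",(70,270,310,400),3.3)
```

```text
7.6333 [0.44301175 0.29627585 0.11343934] [-1.51688091 -0.63241065 -3.73990878] -5.206875798544218
(0.86, 557, -130, 47, 49, 0.2)
(0.67, 436, -274, 67, 68, 7.2)
(0.66, 570, -397, 65, 66, -9.5)
(0.44, 637, -9, 131, 66, 1.5)
```

View pics/tote1.png

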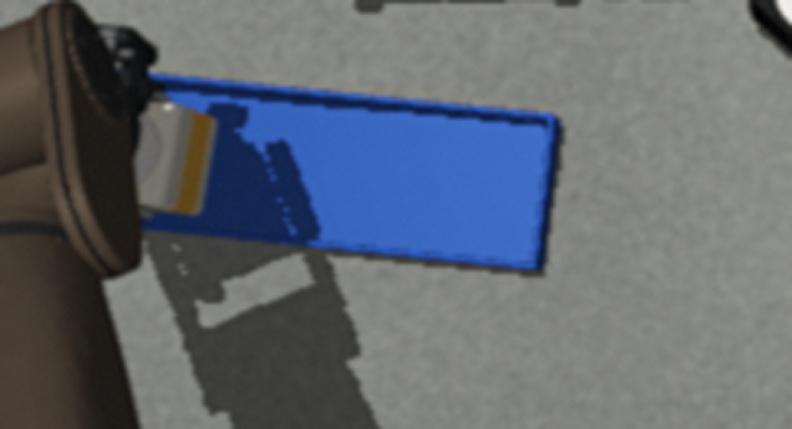

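>>> servo_tool --pt "0 0.1 0 -0.5 0" --pt "0 0.1 0 -1 0" --pt "0 0.1 0 -1.4 0" --pt "0 0.1 0 -1.6 0" --pt "0 0.1 0 -1.72 0" --pt "0 0.1 0 -1.8 0" --pt "0 0.1 0 -1.8 0" --pt "0.9 0.1 0 -1.8 0" --pt "1 0.1 0 -1.8 0" --pt "1 0.1 0 -1.8 0"

```text
time: 8.57
eef_pos: [0.4514, 0.298, 0.048]
tcp_rot: [0.739, 0.674, -0.004, -0.006]
contact_force: [-0.3, -0.7, 0.2]
opening: 1.0
```

>>> servo_tool --pt "1 0 0 0.8 0" --pt "1 0 0 1.7 0" --pt "1 0 -0.2 2.5 0" --pt "1 0.3 -1 2.7 0.3" --pt "1 0.6 -1.9 2.7 0.6" --pt "1 0.9 -2.8 2.7 0.9" --pt "1 1.1 -3.75 2.7 1.2" --pt "1 1.2 -4.7 2.7 1.5" --pt "1 1.3 -5.65 2.7 1.8" --pt "1 1.3 -6.6 2.7 2"

```text
time: 9.4
eef_pos: [0.5043, 0.0322, 0.1572]
tcp_rot: [0.677, 0.736, -0.004, -0.004]
contact_force: [0.5, -0.2, 0.5]
opening: 1.0
```

Run:
```python
from h import *
s=ctrl.get_state(); x,y=s["tcp_rot"][:2]; print(s["time"],s["eef_pos"],s["contact_force"],2*np.degrees(np.arctan2(y,x))-90)
p=ctrl.read_camera("top"); print(*tins(p),sep="\n")
```

```text
9.4 [0.50428677 0.03215538 0.15724115] [ 0.53729985 -0.21563213  0.50869039] 4.850370198318899
(0.93, 570, -398, 68, 67, -10.5)
(0.88, 557, -130, 47, 49, 0.2)
(0.61, 452, 298, 64, 64, -6.1)
(0.58, 436, -273, 68, 67, 7.2)
```

>>> servo_tool --pt "1 -0.1 -0.95 0 0.1" --pt "1 -0.25 -1.9 0 0.2" --pt "1 -0.45 -2.85 0 0.3" --pt "1 -0.65 -3.8 0 0.4" --pt "1 -0.9 -4.75 0 0.5" --pt "1 -1.2 -5.7 0 0.5" --pt "1 -1.5 -6.6 0 0.5" --pt "1 -1.72 -7.4 0 0.5" --pt "1 -1.72 -7.62 0 0.5" --pt "1 -1.72 -7.62 -0.3 0.5"

```text
time: 10.33
eef_pos: [0.4372, -0.2785, 0.1482]
tcp_rot: [0.664, 0.748, -0.004, -0.0]
contact_force: [0.1, -0.6, 1.0]
opening: 1.003
```

>>> servo_tool --pt "1 0 0 -0.5 0" --pt "1 0 0 -1.2 0" --pt "1 0 0 -1.9 0" --pt "1 0 0 -2.4 0" --pt "1 0 0 -2.7 0" --pt "1 0 0 -2.7 0" --pt "1 0 0 -2.7 0" --pt "1 0 0 -2.7 0" --pt "1 0 0 -2.7 0" --pt "1 0 0 -2.7 0"

```text
time: 11.17
eef_pos: [0.4382, -0.2792, 0.0418]
tcp_rot: [0.664, 0.748, -0.004, 0.001]
contact_force: [-0.1, 0.2, -0.4]
opening: 1.002
```

>>> servo_tool --pt "0 0 0.1 0 0" --pt "0 0 0.1 0 0" --pt "0 0 0.1 0 0" --pt "0 0 0.1 0 0" --pt "0 0 0.1 0 0" --pt "0 0 0.1 0.6 0" --pt "0 0 0.1 1.2 0" --pt "0 0 0.1 1.2 0" --pt "0 0 0.1 1.2 0" --pt "0 0 0.1 1.2 0"

```text
time: 12.0
eef_pos: [0.437, -0.274, 0.0878]
tcp_rot: [0.664, 0.748, -0.004, -0.001]
contact_force: [-0.1, -0.1, -6.1]
opening: 0.744
```

>>> servo_tool --pt "0 0.2 0 0.6 0" --pt "0 0.4 0 1.2 0" --pt "0 0.6 0 1.8 0" --pt "0 0.8 0 2.5 0" --pt "0 1 0 2.9 0" --pt "0 1 0 3 0" --pt "0 1 0 3 0" --pt "0 1 0 3 0" --pt "0 1 0 3 0" --pt "0 1 0 3 0"

```text
time: 12.83
eef_pos: [0.4755, -0.2731, 0.2049]
tcp_rot: [0.664, 0.747, -0.004, -0.003]
contact_force: [-0.4, -0.8, -6.5]
opening: 0.741
```

>>> servo_tool --pt "0 0.35 0.85 0 -0.1" --pt "0 0.75 1.75 0 -0.2" --pt "0 1.1 2.65 0 -0.3" --pt "0 1.5 3.55 0 -0.4" --pt "0 1.9 4.45 0 -0.5" --pt "0 2.25 5.35 0 -0.6" --pt "0 2.65 6.25 0 -0.7" --pt "0 3 7.15 0 -0.8" --pt "0 3.4 8.05 0 -0.9" --pt "0 3.7 8.8 0 -0.9"

```text
time: 13.67
eef_pos: [0.6234, 0.0814, 0.2033]
tcp_rot: [0.693, 0.721, -0.005, -0.004]
contact_force: [0.4, 0.2, -7.0]
opening: 0.739
```

>>> servo_tool --pt "0 0.2 0.55 0 0" --pt "0 0.2 0.55 0 0" --pt "0 0.2 0.55 0 0" --pt "0 0.2 0.55 0 0" --pt "0 0.2 0.55 0 0" --pt "0 0.2 0.55 0 0" --pt "0 0.2 0.55 0 0" --pt "0 0.2 0.55 0 0" --pt "0 0.2 0.55 0 0" --pt "0 0.2 0.55 0 0"

```text
time: 14.5
eef_pos: [0.6314, 0.103, 0.2034]
tcp_rot: [0.693, 0.721, -0.005, -0.004]
contact_force: [0.0, -0.1, -5.9]
opening: 0.742
```

Run:
```python
from h import *
s=ctrl.get_state(); x,y=s["tcp_rot"][:2]; print(s["time"],s["eef_pos"],s["contact_force"],2*np.degrees(np.arctan2(y,x))-90)
p=ctrl.read_camera("scene"); save(p,"sc_in.png",(330,130,570,310),3.3)
p=ctrl.read_camera("top"); print(*tins(p),sep="\n")
```

```text
14.5 [0.631446   0.10302441 0.20340701] [ 0.04259848 -0.08209205 -5.92033774] 2.228884901551595
(0.89, 703, 102, 5, 5, 2.1)
(0.68, 547, -378, 66, 67, -7.0)
(0.64, 557, -130, 47, 49, 0.2)
(0.47, 455, 322, 16, 62, -7.2)
```

View pics/sc_in.png

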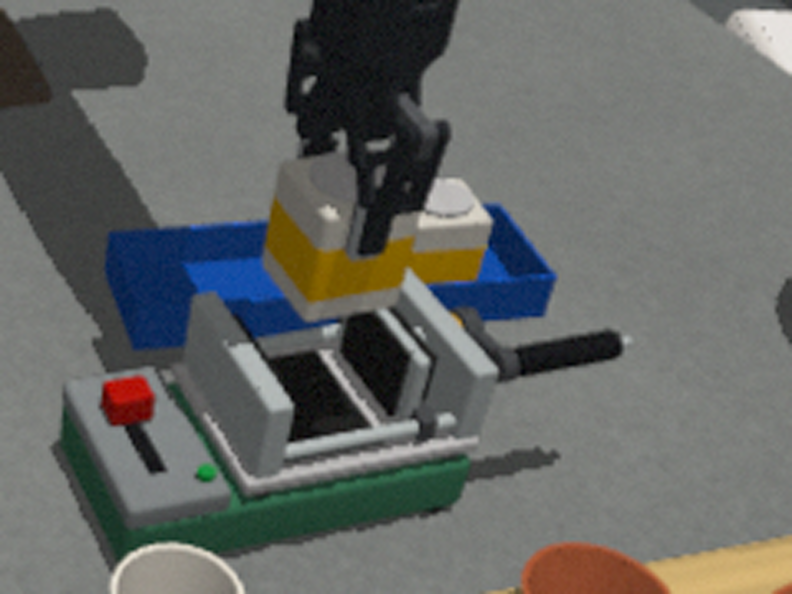

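>>> servo_tool --pt "0 0 0 -0.3 0" --pt "0 0 0 -0.6 0" --pt "0 0 0 -0.9 0" --pt "0 0 0 -1.2 0" --pt "0 0 0 -1.5 0" --pt "0 0 0 -1.8 0" --pt "0 0 0 -2.1 0" --pt "0 0 0 -2.2 0" --pt "0 0 0 -2.2 0" --pt "0 0 0 -2.2 0"

```text
time: 15.48
eef_pos: [0.6316, 0.1033, 0.1152]
tcp_rot: [0.693, 0.721, -0.005, -0.004]
contact_force: [0.5, -0.2, -6.2]
opening: 0.742
```

>>> servo_tool --pt "0 0 0 -0.06 0" --pt "0 0 0 -0.12 0" --pt "0 0 0 -0.18 0" --pt "0 0 0 -0.22 0" --pt "0 0 0 -0.24 0" --pt "0 0 0 -0.24 0" --pt "1 0 0 -0.24 0" --pt "1 0 0 -0.24 0" --pt "1 0 0 -0.24 0" --pt "1 0 0 -0.24 0"

```text
time: 16.32
eef_pos: [0.6321, 0.1033, 0.1058]
tcp_rot: [0.693, 0.721, -0.004, -0.004]
contact_force: [0.5, -0.6, 0.1]
opening: 0.997
```

>>> servo_tool --pt "1 0 0 0.6 0" --pt "1 0 0 1.4 0" --pt "1 0 0 2.2 0" --pt "1 0 -0.4 2.9 0" --pt "1 0 -1.2 3.1 0" --pt "1 0 -2 3.1 0" --pt "1 0 -2.8 3.1 0" --pt "1 0 -3.2 3.1 0" --pt "1 0 -3.2 3.1 0" --pt "1 0 -3.2 3.1 0"

```text
time: 17.15
eef_pos: [0.6321, -0.0256, 0.2297]
tcp_rot: [0.694, 0.72, -0.004, -0.004]
contact_force: [0.6, 0.6, -0.3]
opening: 0.999
```

Run:
```python
from h import *
s=ctrl.get_state(); print(s["time"],s["eef_pos"])
P=[]
for n in ["scene","top"]:
    p=ctrl.read_camera(n); P.append((p,ctrl.landmark_of(p,"crank_grip")[0],ctrl.landmark_of(p,"deck")))
    if n=="top": print(*tins(p),sep="\n"); save(p,"top_in.png",(105,190,295,280),4.2)
def tri(c0,c1):
    A=[];
    R=[]
    for p,c in zip([P[0][0],P[1][0]],[c0,c1]):
        E=np.array(p["extrinsics"]);d=E[:3,:3]@np.linalg.solve(np.array(p["K"]),[c[1],c[0],1.]);d/=np.linalg.norm(d)
        M=np.eye(3)-np.outer(d,d);A.append(M);R.append(M@E[:3,3])
    return np.linalg.solve(sum(A),sum(R))
print("knob",P[0][1]["conf"],P[1][1]["conf"],tri(P[0][1]["centre"],P[1][1]["centre"]))
```

```text
17.15 [ 0.63214527 -0.02556485  0.22974485]
(0.93, 547, -378, 66, 67, -7.0)
(0.68, 452, 298, 65, 64, -6.1)
(0.61, 557, -130, 47, 49, 0.2)
(0.43, 647, 144, 67, 11, 2.5)
knob 0.89 0.71 [0.67984237 0.25974336 0.11800484]
```

View pics/top_in.png

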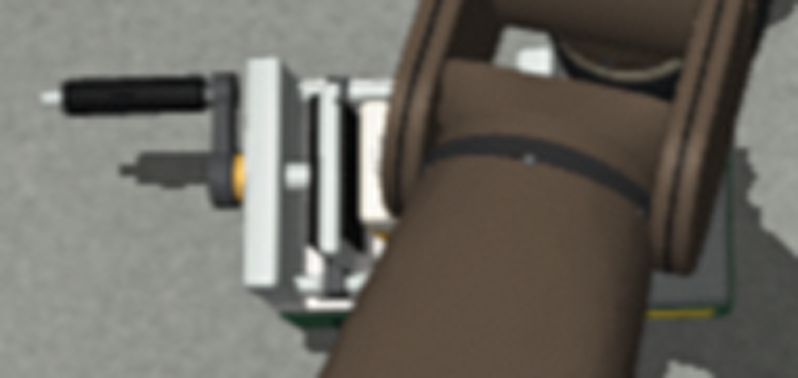

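Run:
```python
from h import *
ps=ctrl.read_camera("scene"); pt=ctrl.read_camera("top"); save(ps,"knob.png",(460,200,540,260),10)
for n,(a,b),(u,v) in [("out",(615,345),(62,97)),("arm",(517,362),(207,92))]:
    best=min((np.linalg.norm(proj(ps,pix2plane(pt,190+v/4.2,105+u/4.2,z))-[330+a/3.3,130+b/3.3]),z) for z in np.arange(.06,.16,.001))
    print(n,best,pix2plane(pt,190+v/4.2,105+u/4.2,best[1]))
for th in [4.4,4.6,4.8,5.0,5.2]:
    X=[.6256-.045*np.sin(th)+.001,.267,.105+.045*np.cos(th)]
    c=proj(ps,X);t=proj(pt,X); print(th,np.round(X,3),"scene crop",np.round((c-[460,200])*10),"top crop",np.round((t-[105,190])*4.2))
```

```text
out (np.float64(1.927768938651907), np.float64(0.10900000000000004)) [0.67131518 0.30050364 0.109     ]
arm (np.float64(2.9844887742617905), np.float64(0.11000000000000004)) [0.67408236 0.22475897 0.11      ]
4.4 [0.669 0.267 0.091] scene crop [378. 426.] top crop [136. 109.]
4.6 [0.671 0.267 0.1  ] scene crop [394. 401.] top crop [131. 102.]
4.8 [0.671 0.267 0.109] scene crop [406. 369.] top crop [126.  97.]
5.0 [0.67  0.267 0.118] scene crop [414. 332.] top crop [121.  96.]
5.2 [0.666 0.267 0.126] scene crop [416. 292.] top crop [116.  98.]
```

View pics/knob.png

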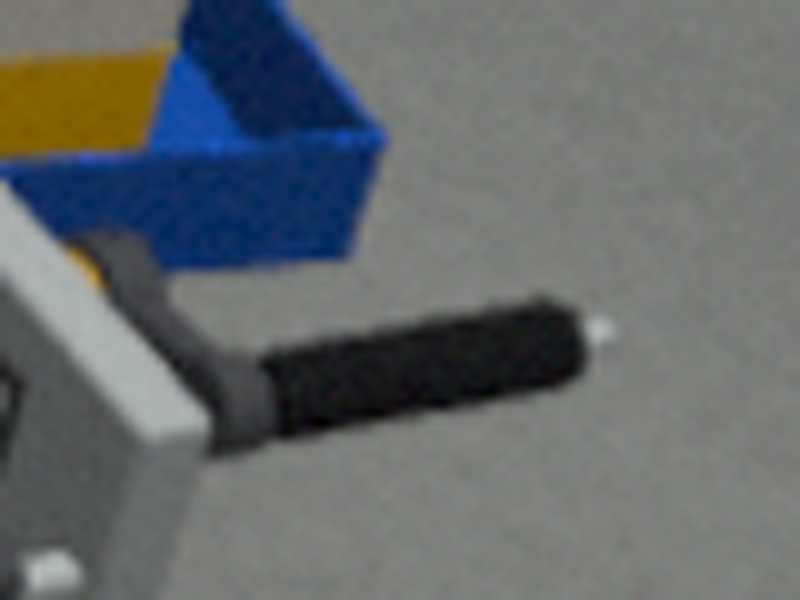

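>>> servo_tool --pt "0.7 0.1 0.85 0 0" --pt "0.7 0.2 1.75 0 0" --pt "0.7 0.3 2.65 0 0" --pt "0.7 0.4 3.55 0 0" --pt "0.7 0.5 4.45 0 0" --pt "0.7 0.6 5.35 0 0" --pt "0.7 0.8 6.25 0 0" --pt "0.7 1 7.1 0 0" --pt "0.7 1 7.52 0 0" --pt "0.7 1 7.52 -0.4 0"

```text
time: 18.43
eef_pos: [0.6733, 0.2816, 0.2177]
tcp_rot: [0.691, 0.723, -0.001, -0.002]
contact_force: [0.2, -0.1, 0.4]
opening: 0.705
```

>>> servo_tool --pt "0.7 0 0 0 0" --pt "0.7 0 0 -0.6 0" --pt "0.7 0 0 -1.2 0" --pt "0.7 0 0 -1.8 0" --pt "0.7 0 0 -2.3 0" --pt "0.7 0 0 -2.5 0" --pt "0.7 0 0 -2.5 0" --pt "0.7 0 0 -2.5 0" --pt "0.7 0 0 -2.5 0" --pt "0.7 0 0 -2.5 0"

```text
time: 19.27
eef_pos: [0.6746, 0.2818, 0.1205]
tcp_rot: [0.691, 0.723, 0.001, -0.001]
contact_force: [-0.4, -0.4, 0.5]
opening: 0.7
```

>>> servo_tool --pt "0.7 -0.05 -0.16 -0.3 0" --pt "0.7 -0.05 -0.16 -0.6 0" --pt "0.7 -0.05 -0.16 -0.76 0" --pt "0.7 -0.05 -0.16 -0.76 0" --pt "0 -0.05 -0.16 -0.76 0" --pt "0 -0.05 -0.16 -0.76 0" --pt "0 -0.05 -0.16 -0.76 0" --pt "0 -0.05 -0.16 -0.76 0" --pt "0 -0.05 -0.16 -0.76 0" --pt "0 -0.05 -0.16 -0.76 0"

```text
time: 20.1
eef_pos: [0.6719, 0.2756, 0.0903]
tcp_rot: [0.691, 0.723, 0.0, -0.002]
contact_force: [-4.3, -0.8, 1.7]
opening: 0.218
```

Run:
```python
from h import *
s=ctrl.get_state(); print(s["time"],s["eef_pos"],s["contact_force"],s["opening"])
p=ctrl.read_camera("scene"); save(p,"grip.png",(430,160,570,270),5.5)
th0=4.8
for k in range(1,60):
    th=th0+.36*k
    print(k, round(th,2), [round(x/.04,2) for x in (-.045*(np.sin(th)-np.sin(th0)), .045*.037*(-1)*(np.sin(th)-np.sin(th0)), .045*(np.cos(th)-np.cos(th0)))]) if k<=20 else None
```

```text
20.1 [0.67189249 0.2755906  0.09026032] [-4.26803554 -0.82971226  1.69316324] 0.2181050266985219
1 5.16 [np.float64(-0.11), np.float64(-0.0), np.float64(0.39)]
2 5.52 [np.float64(-0.34), np.float64(-0.01), np.float64(0.71)]
3 5.88 [np.float64(-0.68), np.float64(-0.03), np.float64(0.94)]
4 6.24 [np.float64(-1.07), np.float64(-0.04), np.float64(1.03)]
5 6.6 [np.float64(-1.47), np.float64(-0.05), np.float64(0.97)]
6 6.96 [np.float64(-1.83), np.float64(-0.07), np.float64(0.78)]
7 7.32 [np.float64(-2.09), np.float64(-0.08), np.float64(0.47)]
8 7.68 [np.float64(-2.23), np.float64(-0.08), np.float64(0.1)]
9 8.04 [np.float64(-2.23), np.float64(-0.08), np.float64(-0.31)]
10 8.4 [np.float64(-2.08), np.float64(-0.08), np.float64(-0.68)]
11 8.76 [np.float64(-1.81), np.float64(-0.07), np.float64(-0.98)]
12 9.12 [np.float64(-1.46), np.float64(-0.05), np.float64(-1.17)]
13 9.48 [np.float64(-1.06), np.float64(-0.04), np.float64(-1.22)]
14 9.84 [np.float64(-0.67), np.float64(-0.02), np.float64(-1.13)]
15 10.2 [np.float64(-0.33), np.float64(-0.01), np.float64(-0.9)]
16 10.56 [np.float64(-0.1), np.float64(-0.0), np.float64(-0.57)]
17 10.92 [np.float64(0.0), np.float64(0.0), np.float64(-0.18)]
18 11.28 [np.float64(-0.04), np.float64(-0.0), np.float64(0.22)]
19 11.64 [np.float64(-0.22), np.float64(-0.01), np.float64(0.58)]
20 12.0 [np.float64(-0.52), np.float64(-0.02), np.float64(0.85)]
```

View pics/grip.png

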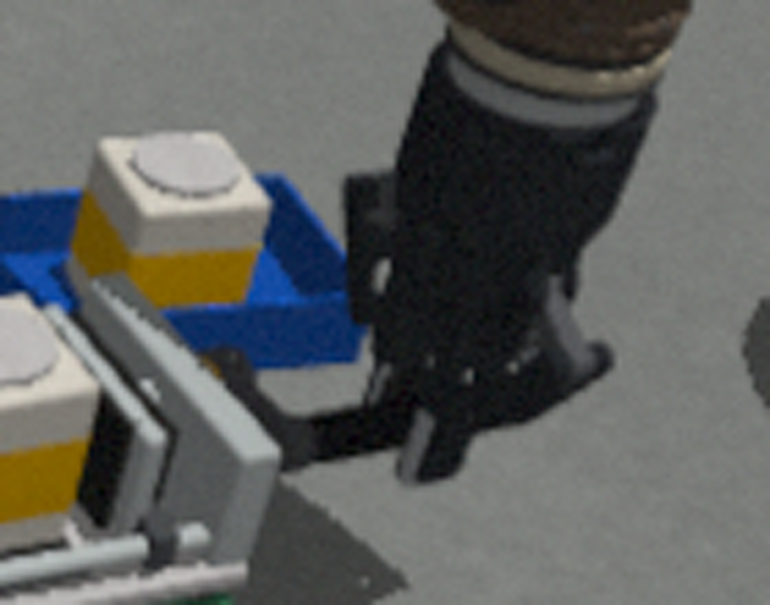

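>>> servo_tool --pt "0 -0.11 0 0.39 0" --pt "0 -0.34 -0.01 0.71 0" --pt "0 -0.68 -0.03 0.94 0" --pt "0 -1.07 -0.04 1.03 0" --pt "0 -1.47 -0.05 0.97 0" --pt "0 -1.83 -0.07 0.78 0" --pt "0 -2.09 -0.08 0.47 0" --pt "0 -2.23 -0.08 0.1 0" --pt "0 -2.23 -0.08 -0.31 0" --pt "0 -2.23 -0.08 -0.31 0" --grip_force 70

```text
time: 20.98
eef_pos: [0.583, 0.2725, 0.076]
tcp_rot: [0.691, 0.723, 0.002, -0.001]
contact_force: [2.4, 1.8, -3.8]
opening: 0.213
```

```bash
cat > fit.py <<'E'
from h import *
import sys
s=ctrl.get_state(); e=np.array(s["eef_pos"]);print(s["time"],e.round(4),s["contact_force"].round(1),round(float(s["opening"]),3))
cx,cz=.627,.0863
v=e-[cx,0,cz]; print("r",np.hypot(v[0],v[2]),"theta mod 2pi",np.arctan2(-v[0],v[2])%(2*np.pi))
th0=float(sys.argv[1]); n=int(sys.argv[2]); st=float(sys.argv[3])
for k in range(1,n+1):
    th=th0+st*k
    print([0]+[round(float(x)/.04,2) for x in (cx-.045*np.sin(th)-e[0], -.037*.045*(np.sin(th)-np.sin(th0)), cz+.045*np.cos(th)-e[2])]+[0],end=", ")
E
python3 fit.py 8.04 10 .36
python3 - <<'E'
from h import *
p=ctrl.read_camera("scene"); save(p,"crk1.png",(400,160,560,280),4.8)
E
```

```text
20.9833 [0.583  0.2725 0.076 ] [ 2.4  1.8 -3.8] 0.213
r 0.04515903535975548 theta mod 2pi 1.801744381304656
[0, 0.14, 0.01, -0.33, 0], [0, 0.41, 0.02, -0.63, 0], [0, 0.76, 0.03, -0.81, 0], [0, 1.16, 0.04, -0.86, 0], [0, 1.55, 0.06, -0.77, 0], [0, 1.89, 0.07, -0.55, 0], [0, 2.12, 0.08, -0.22, 0], [0, 2.22, 0.08, 0.17, 0], [0, 2.18, 0.08, 0.57, 0], [0, 2.0, 0.07, 0.93, 0],
```

View pics/crk1.png

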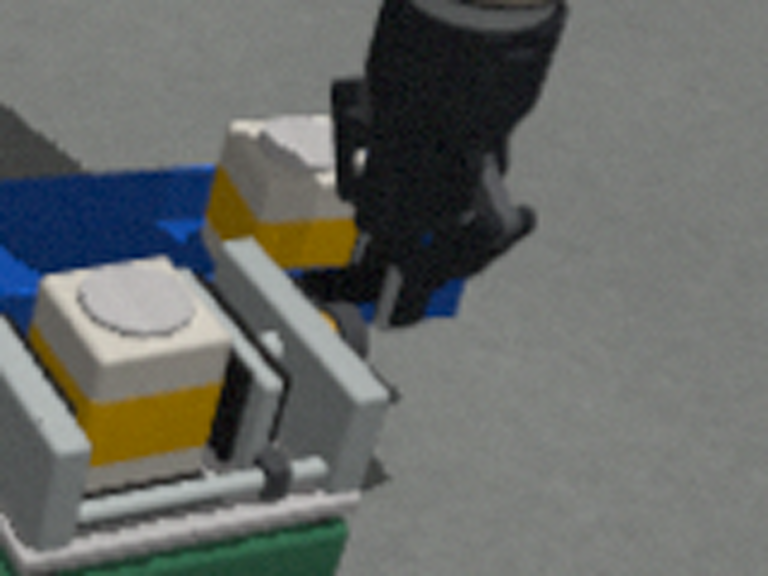

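>>> servo_tool --pt "0 0.14 0.01 -0.33 0" --pt "0 0.41 0.02 -0.63 0" --pt "0 0.76 0.03 -0.81 0" --pt "0 1.16 0.04 -0.86 0" --pt "0 1.55 0.06 -0.77 0" --pt "0 1.89 0.07 -0.55 0" --pt "0 2.12 0.08 -0.22 0" --pt "0 2.22 0.08 0.17 0" --pt "0 2.18 0.08 0.57 0" --pt "0 2.0 0.07 0.93 0"

```text
time: 21.87
eef_pos: [0.6623, 0.2752, 0.1135]
tcp_rot: [0.691, 0.722, -0.0, -0.003]
contact_force: [-4.4, 1.0, -7.7]
opening: 0.21
```

```bash
python3 fit.py 11.64 10 .36
```

```text
21.8667 [0.6623 0.2752 0.1135] [-4.4  1.  -7.7] 0.21
r 0.04457361391137564 theta mod 2pi 5.369272212697258
[0, -0.28, -0.01, 0.27, 0], [0, -0.65, -0.02, 0.42, 0], [0, -1.05, -0.04, 0.43, 0], [0, -1.44, -0.05, 0.3, 0], [0, -1.74, -0.07, 0.04, 0], [0, -1.94, -0.07, -0.31, 0], [0, -2.01, -0.07, -0.71, 0], [0, -1.93, -0.07, -1.1, 0], [0, -1.71, -0.06, -1.44, 0], [0, -1.39, -0.05, -1.68, 0],
```

>>> servo_tool --pt "0 -0.28 -0.01 0.27 0" --pt "0 -0.65 -0.02 0.42 0" --pt "0 -1.05 -0.04 0.43 0" --pt "0 -1.44 -0.05 0.3 0" --pt "0 -1.74 -0.07 0.04 0" --pt "0 -1.94 -0.07 -0.31 0" --pt "0 -2.01 -0.07 -0.71 0" --pt "0 -1.93 -0.07 -1.1 0" --pt "0 -1.71 -0.06 -1.44 0" --pt "0 -1.39 -0.05 -1.68 0"

```text
time: 22.7
eef_pos: [0.6041, 0.2732, 0.0462]
tcp_rot: [0.691, 0.723, -0.003, -0.005]
contact_force: [-3.8, -0.1, 1.7]
opening: 0.214
```

```bash
python3 fit.py 15.24 10 .36
```

```text
22.7 [0.6041 0.2732 0.0462] [-3.8 -0.1  1.7] 0.214
r 0.04619390707599066 theta mod 2pi 2.6233322034510813
[0, 0.45, 0.01, -0.12, 0], [0, 0.85, 0.03, -0.09, 0], [0, 1.22, 0.04, 0.08, 0], [0, 1.5, 0.05, 0.37, 0], [0, 1.67, 0.06, 0.74, 0], [0, 1.69, 0.06, 1.14, 0], [0, 1.57, 0.06, 1.52, 0], [0, 1.32, 0.05, 1.84, 0], [0, 0.98, 0.03, 2.05, 0], [0, 0.58, 0.02, 2.13, 0],
```

>>> servo_tool --pt "0 0.45 0.01 -0.12 0" --pt "0 0.85 0.03 -0.09 0" --pt "0 1.22 0.04 0.08 0" --pt "0 1.5 0.05 0.37 0" --pt "0 1.67 0.06 0.74 0" --pt "0 1.69 0.06 1.14 0" --pt "0 1.57 0.06 1.52 0" --pt "0 1.32 0.05 1.84 0" --pt "0 0.98 0.03 2.05 0" --pt "0 0.58 0.02 2.13 0"

```text
time: 23.53
eef_pos: [0.6257, 0.2737, 0.1308]
tcp_rot: [0.691, 0.723, -0.003, -0.005]
contact_force: [5.7, 2.3, -20.7]
opening: 0.211
```

```bash
python3 fit.py 18.84 10 .36
python3 - <<'E'
from h import *
p=ctrl.read_camera("scene"); save(p,"crk2.png",(400,160,560,280),4.8)
E
```

```text
23.5333 [0.6257 0.2737 0.1308] [  5.7   2.3 -20.7] 0.211
r 0.044479584602076565 theta mod 2pi 0.029561961752747924
[0, -0.35, -0.01, -0.05, 0], [0, -0.7, -0.03, -0.26, 0], [0, -0.95, -0.04, -0.57, 0], [0, -1.08, -0.04, -0.95, 0], [0, -1.07, -0.04, -1.36, 0], [0, -0.91, -0.04, -1.73, 0], [0, -0.63, -0.02, -2.02, 0], [0, -0.27, -0.01, -2.2, 0], [0, 0.13, 0.0, -2.23, 0], [0, 0.52, 0.02, -2.13, 0],
```

View pics/crk2.png

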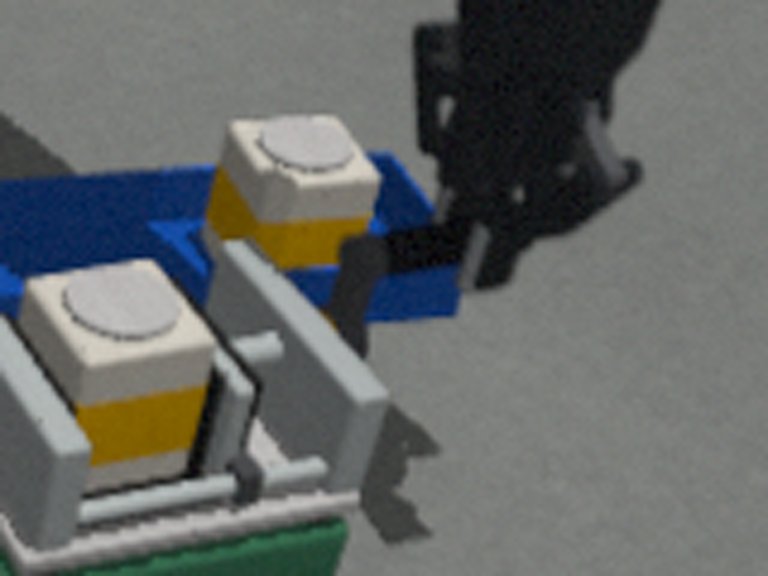

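>>> servo_tool --pt "0 -0.35 -0.01 -0.08 0" --pt "0 -0.7 -0.03 -0.28 0" --pt "0 -0.95 -0.04 -0.59 0" --pt "0 -1.08 -0.04 -0.97 0" --pt "0 -1.07 -0.04 -1.38 0" --pt "0 -0.91 -0.04 -1.75 0" --pt "0 -0.63 -0.02 -2.05 0" --pt "0 -0.27 -0.01 -2.22 0" --pt "0 0.13 0.0 -2.25 0" --pt "0 0.13 0.0 -2.25 0"

```text
time: 24.42
eef_pos: [0.629, 0.2741, 0.0403]
tcp_rot: [0.691, 0.723, -0.005, -0.006]
contact_force: [1.9, 2.8, -7.8]
opening: 0.212
```

```bash
python3 fit.py 22.08 8 .12
```

```text
24.4167 [0.629  0.2741 0.0403] [ 1.9  2.8 -7.8] 0.212
r 0.04606287810140886 theta mod 2pi 3.18529923525787
[0, 0.18, 0.0, 0.05, 0], [0, 0.31, 0.01, 0.09, 0], [0, 0.44, 0.01, 0.14, 0], [0, 0.56, 0.02, 0.2, 0], [0, 0.66, 0.02, 0.28, 0], [0, 0.76, 0.03, 0.37, 0], [0, 0.85, 0.03, 0.48, 0], [0, 0.92, 0.03, 0.59, 0],
```

>>> servo_tool --pt "0 0.18 0.0 0.05 0" --pt "0 0.31 0.01 0.09 0" --pt "0 0.44 0.01 0.14 0" --pt "0 0.56 0.02 0.2 0" --pt "0 0.66 0.02 0.28 0" --pt "0 0.76 0.03 0.37 0" --pt "0 0.85 0.03 0.48 0" --pt "0 0.88 0.03 0.52 0" --pt "0 0.88 0.03 0.52 0" --pt "0 0.88 0.03 0.52 0"

```text
time: 25.25
eef_pos: [0.6587, 0.2751, 0.0543]
tcp_rot: [0.691, 0.723, -0.01, -0.011]
contact_force: [-2.8, 5.1, -25.6]
opening: 0.213
```

```bash
python3 fit.py 22.8 3 .1
```

```text
25.25 [0.6587 0.2751 0.0543] [ -2.8   5.1 -25.6] 0.213
r 0.04503707455745612 theta mod 2pi 3.9235798140150924
[0, 0.09, 0.0, 0.11, 0], [0, 0.16, 0.01, 0.2, 0], [0, 0.21, 0.01, 0.3, 0],
```

>>> servo_tool --pt "0.7 0 0 0 0" --pt "0.7 0 0 0 0" --pt "0.7 0 0 0 0" --pt "0.7 0 0 0.2 0" --pt "0.7 0 0 0.8 0" --pt "0.7 0 0 1.7 0" --pt "0.7 0 0 2.6 0" --pt "0.7 0 0 3.5 0" --pt "0.7 0 0 4.2 0" --pt "0.7 0 0 4.4 0"

```text
time: 26.08
eef_pos: [0.6629, 0.2757, 0.2431]
tcp_rot: [0.691, 0.723, -0.002, -0.005]
contact_force: [0.2, 0.0, 1.0]
opening: 0.7
```

>>> servo_tool --pt "0 -0.3 -0.8 0 0" --pt "0 -0.6 -1.6 0 0" --pt "0 -0.9 -2.5 0 0" --pt "0 -1.2 -3.4 0 0" --pt "0 -1.5 -4.3 0 0" --pt "0 -1.8 -5.2 0 0" --pt "0 -2.1 -6.1 0 0" --pt "0 -2.4 -7 0 0" --pt "0 -2.57 -7.24 0 0" --pt "0 -2.57 -7.24 0 0"

```text
time: 26.92
eef_pos: [0.5597, -0.0167, 0.245]
tcp_rot: [0.693, 0.721, -0.002, -0.004]
contact_force: [0.7, 0.0, 0.6]
opening: -0.002
```

Run:
```python
from h import *
s=ctrl.get_state(); print(s["time"],s["eef_pos"],s["opening"])
p=ctrl.read_camera("scene"); save(p,"pre_slide.png",(330,130,570,310),3.3)
for z,q in [(.089,"slide_top"),(.099,"jaw_face")]: d=ctrl.landmark_of(p,q)[0]; print(q,d["conf"],pix2plane(p,*d["centre"],z))
p=ctrl.read_camera("top");print(*tins(p),sep="\n")
```

```text
26.9167 [ 0.55972484 -0.01667653  0.24498346] -0.0021447788571548657
slide_top 0.48 [ 0.61729373 -0.017918    0.089     ]
jaw_face 0.78 [0.63479361 0.13241589 0.099     ]
(0.92, 452, 298, 64, 64, -6.2)
(0.91, 557, -130, 47, 49, 0.2)
(0.83, 548, -378, 66, 69, -7.0)
(0.59, 666, 137, 28, 13, 2.4)
```

View pics/pre_slide.png

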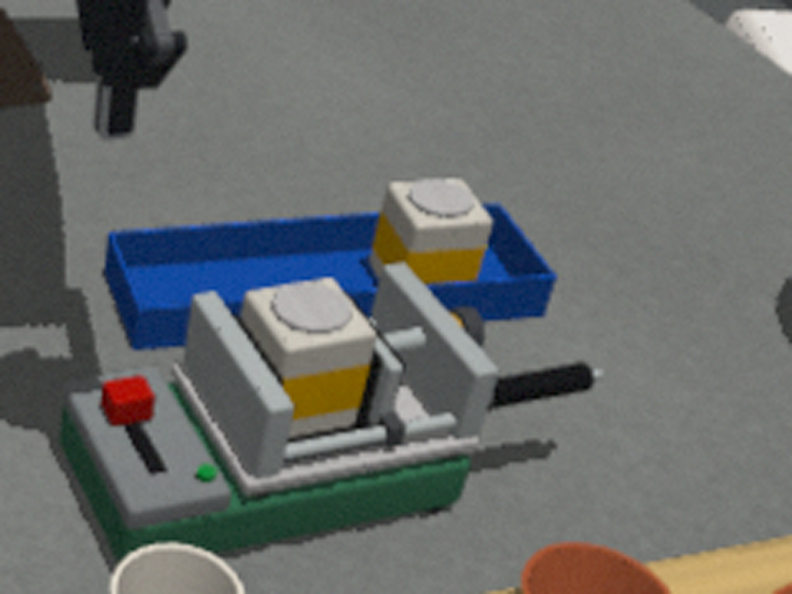

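>>> servo_tool --pt "0 0 0.05 -0.7 0" --pt "0 0 0.05 -1.5 0" --pt "0 0 0.05 -2.3 0" --pt "0 0 0.05 -3.1 0" --pt "0 0 0.05 -3.8 0" --pt "0 0 0.05 -4.2 0" --pt "0 0 0.05 -4.2 0" --pt "0 0 0.05 -4.2 0" --pt "0 0.2 0.05 -4.2 0" --pt "0 0.4 0.05 -4.2 0"

```text
time: 28.0
eef_pos: [0.5789, -0.0106, 0.0778]
tcp_rot: [0.69, 0.723, -0.001, -0.003]
contact_force: [0.4, -1.0, 0.1]
opening: -0.004
```

>>> servo_tool --pt "0 0.15 0 0 0" --pt "0 0.3 0.01 0 0" --pt "0 0.45 0.01 0 0" --pt "0 0.6 0.02 0 0" --pt "0 0.75 0.02 0 0" --pt "0 0.9 0.03 0 0" --pt "0 1.0 0.03 0 0" --pt "0 1.1 0.04 0 0" --pt "0 1.2 0.04 0 0" --pt "0 1.2 0.04 0 0"

```text
time: 28.83
eef_pos: [0.6271, -0.0092, 0.0789]
tcp_rot: [0.69, 0.723, -0.001, -0.004]
contact_force: [-6.9, -0.6, 8.0]
opening: -0.003
```

>>> servo_tool --pt "0 0.05 0 0 0" --pt "0 0.1 0 0 0" --pt "0 0.15 0 0 0" --pt "0 0.2 0.01 0 0" --pt "0 0.25 0.01 0 0" --pt "0 0.25 0.01 0 0" --pt "0 0.25 0.01 0 0" --pt "0 0.25 0.01 0 0" --pt "0 0.25 0.01 0 0" --pt "0 0.25 0.01 0 0"

```text
time: 29.67
eef_pos: [0.6332, -0.0089, 0.0791]
tcp_rot: [0.69, 0.724, -0.006, -0.009]
contact_force: [-13.8, -0.9, 10.7]
opening: -0.001
```

>>> servo_tool --pt "0 0.15 0 0 0" --pt "0 0.3 0 0 0" --pt "0 0.3 0 0 0" --pt "0 0.3 0 0 0" --pt "0 0.3 0 0 0" --pt "0 0.3 0 0 0" --pt "0 0.3 0 0 0" --pt "0 0.3 0 0 0" --pt "0 0.3 0 0 0" --pt "0 0.3 0 0 0"

```text
time: 30.5
eef_pos: [0.6341, -0.0089, 0.0792]
tcp_rot: [0.689, 0.724, -0.018, -0.021]
contact_force: [-34.4, -2.0, 24.5]
opening: 0.002
```

Run:
```python
from h import *
p=ctrl.read_camera("scene"); save(p,"slide_end.png",(330,150,490,310),3.7)
d=ctrl.landmark_of(p,"slide_top"); print([(round(x["conf"],2),pix2plane(p,*x["centre"],.089).round(3)) for x in d[:3]])
```

```text
[(0.52, array([ 0.65 , -0.01 ,  0.089]))]
```

View pics/slide_end.png

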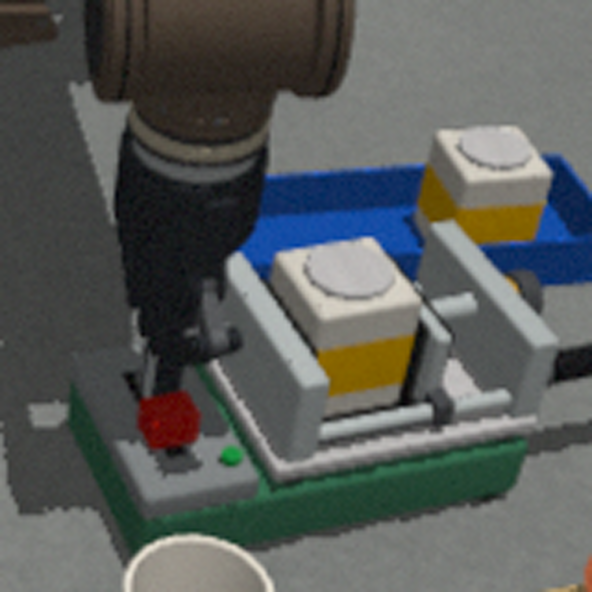

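>>> servo_tool --pt "0 -0.5 0 0 0" --pt "0 -1.1 0 0 0" --pt "0 -1.6 0 0 0" --pt "0 -1.8 0 0 0" --pt "0 -1.8 0 0.8 0" --pt "0 -1.8 0 1.7 0" --pt "0 -1.8 0 2.6 0" --pt "0 -1.8 0 3 0" --pt "0 -1.8 0 3 0" --pt "0 -1.8 0 3 0"

```text
time: 31.43
eef_pos: [0.5633, -0.009, 0.2004]
tcp_rot: [0.689, 0.724, -0.017, -0.02]
contact_force: [-0.2, 0.8, 0.2]
opening: -0.001
```

Run:
```python
from h import *
s=ctrl.get_state(); x,y=s["tcp_rot"][:2]; print(s["time"],s["eef_pos"],2*np.degrees(np.arctan2(y,x))-90)
p=ctrl.read_camera("scene")
d=ctrl.landmark_of(p,"slide_top"); print([(round(x["conf"],2),pix2plane(p,*x["centre"],.089).round(3)) for x in d[:3]])
p=ctrl.read_camera("top");print(*tins(p),sep="\n")
```

```text
31.4333 [ 0.56332983 -0.00902785  0.20037336] 2.8558328185726083
[(0.56, array([ 0.62 , -0.012,  0.089]))]
(0.85, 557, -130, 47, 49, 0.2)
(0.73, 546, -378, 66, 66, -7.1)
(0.69, 655, 133, 51, 20, 2.3)
(0.63, 452, 298, 64, 64, -6.2)
(0.48, 657, 305, 12, 7, 3.8)
```

>>> servo_tool --pt "1 -0.05 -0.95 0 -0.2" --pt "1 -0.1 -1.9 0 -0.4" --pt "1 -0.15 -2.85 0 -0.6" --pt "1 -0.2 -3.8 0 -0.8" --pt "1 -0.25 -4.75 0 -1" --pt "1 -0.3 -5.7 0 -1.2" --pt "1 -0.35 -6.65 0 -1.4" --pt "1 -0.4 -7.6 0 -1.6" --pt "1 -0.4 -8.5 0 -1.8" --pt "1 -0.4 -9.2 0 -2"

```text
time: 32.47
eef_pos: [0.5438, -0.3791, 0.1944]
tcp_rot: [0.75, 0.66, -0.017, -0.026]
contact_force: [-0.0, 0.7, 0.1]
opening: 0.996
```

Run:
```python
from h import *
s=ctrl.get_state(); x,y=s["tcp_rot"][:2]; print(s["time"],s["eef_pos"],s["tcp_rot"],2*np.degrees(np.arctan2(y,x))-90)
p=ctrl.read_camera("scene"); print(tins(p)); save(p,"r.png",(130,200,330,330),4)
for d in ctrl.landmark_of(p,"jar_1")[:2]: print("jar",pix2plane(p,*d["centre"],0),d["conf"])
for d in ctrl.landmark_of(p,"tin_a")[:4]: print("tin",pix2plane(p,*d["centre"],0),d["conf"])
```

```text
32.4667 [ 0.54379945 -0.37910615  0.19439726] [ 0.75023185  0.66044498 -0.01691504 -0.02604774] -7.283707771461394
[(0.88, 568, -361, 27, 37, -2.9), (0.77, 561, 144, 75, 71, 2.1), (0.64, 552, -127, 47, 49, -12.8), (0.57, 450, 304, 66, 71, -6.1)]
jar [ 0.50838964 -0.21231578  0.        ] 0.73
jar [ 0.49801173 -0.33797592  0.        ] 0.63
tin [ 0.55581682 -0.13310976  0.        ] 0.87
tin [0.45387474 0.29915017 0.        ] 0.77
tin [ 0.54530135 -0.3792634   0.        ] 0.64
tin [0.55905885 0.14580585 0.        ] 0.62
```

View pics/r.png

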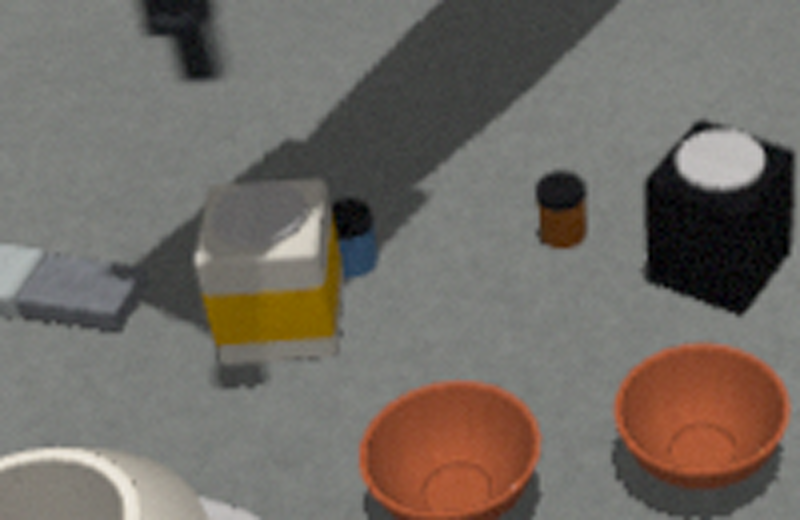

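>>> servo_tool --pt "1 0.07 0.02 -0.6 0" --pt "1 0.07 0.02 -1.4 0" --pt "1 0.07 0.02 -2.2 0" --pt "1 0.07 0.02 -3 0" --pt "1 0.07 0.02 -3.5 0" --pt "1 0.07 0.02 -3.68 0" --pt "1 0.07 0.02 -3.68 0" --pt "1 0.07 0.02 -3.68 0" --pt "1 0.07 0.02 -3.68 0" --pt "0.7 0.07 0.02 -3.68 0"

```text
time: 33.5
eef_pos: [0.5483, -0.3768, 0.0499]
tcp_rot: [0.75, 0.661, -0.016, -0.024]
contact_force: [-0.3, -0.6, 0.3]
opening: 0.883
```

>>> servo_tool --pt "0 0 0 0 0" --pt "0 0 0 0 0" --pt "0 0 0 0 0" --pt "0 0 0 0 0" --pt "0 0 0 0 0" --pt "0 0 0 0.5 0" --pt "0 0 0 1.2 0" --pt "0 0 0 2 0" --pt "0 0 0 2.8 0" --pt "0 0 0 3.4 0" --grip_force 50

```text
time: 34.33
eef_pos: [0.5485, -0.3769, 0.1877]
tcp_rot: [0.75, 0.661, -0.016, -0.024]
contact_force: [1.2, -0.4, -1.3]
opening: 0.735
```

>>> servo_tool --pt "0 0 0 0.3 0" --pt "0 0 0 0.4 0" --pt "0 0 0 0.4 0" --pt "0 0 0 0.4 0" --pt "0 0 0.2 0.4 0" --pt "0 -0.1 1 0.4 0" --pt "0 -0.2 1.9 0.4 0" --pt "0 -0.3 2.8 0.4 0" --pt "0 -0.4 3.7 0.4 0" --pt "0 -0.5 4.6 0.4 0"

```text
time: 35.17
eef_pos: [0.5269, -0.1903, 0.2013]
tcp_rot: [0.75, 0.661, -0.017, -0.026]
contact_force: [0.9, 0.9, -2.2]
opening: 0.74
```

>>> servo_tool --pt "0 -0.25 0.9 0 0.1" --pt "0 -0.5 1.8 0 0.2" --pt "0 -0.75 2.7 0 0.3" --pt "0 -1 3.6 0 0.4" --pt "0 -1.3 4.5 0 0.4" --pt "0 -1.55 5.4 0 0.4" --pt "0 -1.8 6.3 0 0.4" --pt "0 -2.05 7.2 0 0.4" --pt "0 -2.3 8 0 0.4" --pt "0 -2.34 8.17 0 0.4"

```text
time: 36.0
eef_pos: [0.43, 0.1403, 0.1992]
tcp_rot: [0.737, 0.675, -0.018, -0.028]
contact_force: [0.3, -0.3, -2.5]
opening: 0.738
```

>>> servo_tool --pt "0 0 0 0 0" --pt "0 0 0 -0.5 0" --pt "0 0 0 -1.1 0" --pt "0 0 0 -1.7 0" --pt "0 0 0 -2.2 0" --pt "0 0 0 -2.4 0" --pt "0 0 0 -2.4 0" --pt "0 0 0 -2.4 0" --pt "0 0 0 -2.4 0" --pt "0 0 0 -2.4 0"

```text
time: 36.83
eef_pos: [0.4313, 0.1402, 0.1048]
tcp_rot: [0.737, 0.675, -0.017, -0.027]
contact_force: [0.9, -1.2, -0.6]
opening: 0.736
```

>>> servo_tool --pt "0 0.06 0 -0.3 0" --pt "0 0.06 0 -0.6 0" --pt "0 0.06 0 -0.9 0" --pt "0 0.06 0 -1.1 0" --pt "0 0.06 0 -1.2 0" --pt "0 0.06 0 -1.23 0" --pt "0 0.06 0 -1.23 0" --pt "1 0.06 0 -1.23 0" --pt "1 0.06 0 -1.23 0" --pt "1 0.06 0 -1.23 0"

```text
time: 37.67
eef_pos: [0.4344, 0.1403, 0.0563]
tcp_rot: [0.737, 0.675, -0.016, -0.026]
contact_force: [0.9, -0.1, 0.1]
opening: 1.0
```

>>> servo_tool --pt "1 0 0 0 0" --pt "1 0 0 0.5 0" --pt "1 0 0 1.2 0" --pt "1 0 0 2 0" --pt "1 0 -0.5 2.8 0" --pt "1 0.2 -1.4 3.4 0" --pt "1 0.4 -2.3 4 0" --pt "1 0.6 -3.2 4.3 0" --pt "1 0.8 -4.1 4.3 0" --pt "1 0.9 -5 4.3 0"

```text
time: 38.5
eef_pos: [0.4719, -0.062, 0.2308]
tcp_rot: [0.737, 0.675, -0.015, -0.024]
contact_force: [0.4, 0.1, -0.4]
opening: 1.0
```

Run:
```python
from h import *
s=ctrl.get_state(); print(s["time"],s["eef_pos"],s["contact_force"])
p=ctrl.read_camera("top"); print(*tins(p),sep="\n"); print("tote",rect(p,"tote",.04)[:1])
p=ctrl.read_camera("scene"); save(p,"final.png",None,1.25)
for q,z in [("slide_top",.089),("jar_1",0),("tin_a",0),("bowl_1",0),("tumbler",0),("brush",0)]:
    print(q,[(round(x["conf"],2),pix2plane(p,*x["centre"],z).round(3)[:2].tolist()) for x in ctrl.landmark_of(p,q)[:5]])
```

```text
38.5 [ 0.47186273 -0.06197562  0.23080315] [ 0.41387543  0.13353521 -0.37689885]
(0.86, 452, 299, 64, 64, -6.5)
(0.84, 555, -144, 22, 46, -9.8)
(0.65, 432, 139, 64, 64, -4.9)
tote [(0.79, array([446., 238.]), array([292., 109.]), 84.4)]
slide_top [(0.74, [0.656, 0.083]), (0.51, [0.615, -0.014])]
jar_1 [(0.7, [0.511, -0.211]), (0.56, [0.5, -0.34])]
tin_a [(0.87, [0.414, 0.147]), (0.78, [0.544, -0.127]), (0.7, [0.553, 0.142]), (0.66, [0.44, 0.304])]
bowl_1 [(0.78, [0.693, -0.163]), (0.75, [0.697, -0.294]), (0.48, [0.502, -0.209])]
tumbler [(0.57, [0.796, -0.034])]
brush [(0.78, [0.475, -0.546])]
```

View pics/final.png

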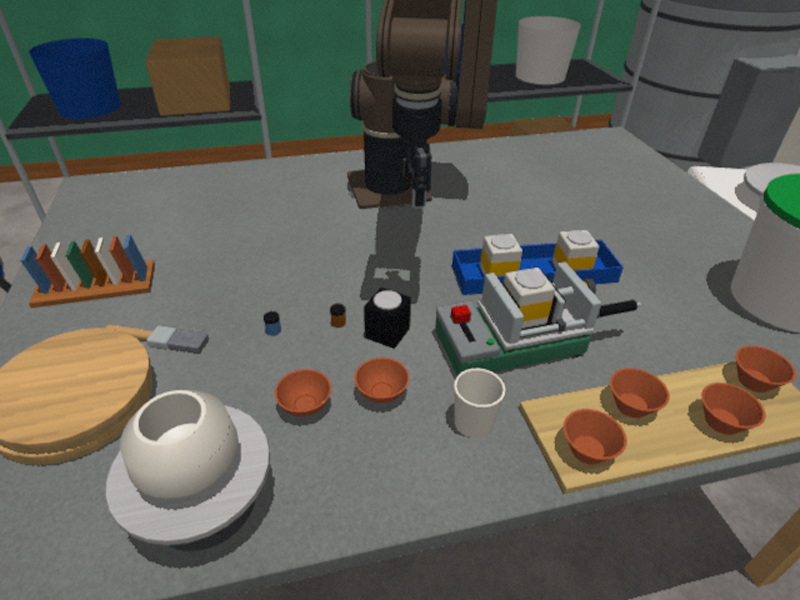

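The picture shows both empties upright in the tote at (500,255) and (577,252). The full tin is clamped at (530,295), the slide is home at (460,315), and the bystanders are in place. I'm handing it in.

```bash
python3 -c "
from plant import ctrl
print(ctrl.sign_off())"
```

```text
the job is handed in; nothing more can be done
None
```

I've handed the job in at about 39 s of robot time; the hand-in gives no verdict.

- **Tins:** I lifted all three white tins. One weighed about 6.3 N (the full one) and the other two about 2.3 N each. I left the black look-alike alone.
- **Shaker:** The full tin stands on the deck. I turned the crank from about 4.8 rad to its stop, reading 22.77 of 22.8 rad with a sharp rise in force. Then I pushed the slide until it hit hard against its end, and it snapped back home.
- **Empties:** Both stand upright in the blue tote, about 0.16 m apart along its length.

**Last checks:** The final picture and the position readings agree on the two empties, the clamped tin, the slide at home and the bystanders within about a centimetre of where they started. The gripper ended clear of everything.

- **Not measured:** I had no direct reading of the jaw's force on the tin or of the slide's travel. Both come from the force readings, the crank angle and the pictures.
- **Disagreed:** One stray slide detection landed on the shaker; I ignored it because the picture shows the slide at home.
- **Knocked tin:** One empty was knocked about 3 cm mid-run, and I measured it again before picking it up.
- **Tool tilt:** The slide push left the tool tilted about 3°, but the last tin still stands flat.

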